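# Pass a board rack through the sprung gate of a slide track

### The job

Pass the black board rack along the aluminium slide track to the next workstation. With one fingertip press the rubber-edged steel bar beside the track down and hold it, so that the sprung gate stays raised clear of the rack, while you push the rack from behind under the gate with the other finger until it is fully home against the end stop. Then take the hand away so that the gate drops shut behind the rack; never lift the rack, do not let the gate bear on it, and leave the other things on the bench alone.

Things in the scene. Friction and masses are not known exactly. Their poses are not given: they have to be found in the camera images.
- chute: Slide track fixed to the bench: open-topped aluminium channel, x = -205 to +130 mm plus flared lead-in. Origin on the bench top, on the channel's centre line, under the gate leaf. +x = direction of travel, to the end stop; +y = side of the hinge and press bar. Floor 4 mm above the bench; side rails 84 mm apart inside, 4 mm thick, tops 14 mm above the bench.
- end_stop (a point): Middle of the near face of the end stop, a cross plate 34 mm high closing the channel, at chute x = +122 mm, 20 mm above the bench. With the rack home against it the rack's origin is at chute x = +77 mm and its rear wall at x = +32 mm, past the gate.
- rack: Loose black plastic board rack, 90 mm long (x), 80 wide, 36 high, about 0.2 kg: two full-width end walls, six small circuit boards on edge between them. Origin: centre of its underside; +x = direction of travel. It stands in the channel (2 mm play each side, top 40 mm above the bench), its nose 13 to 55 mm short of the gate. Push it on its rear wall (own x = -45 mm), 20 to 40 mm above the bench.
- gate (a joint): Angle of the sprung gate, rad: 0 shut, 1.40 fully raised (stop). A steel rocker on a hinge rod along the track at chute y = +56 mm, 34 mm above the bench: leaf across the track on one side, press bar on the other. Above 1.05 the leaf is clear of the rack. The rack cannot push it open; 4 to 6 N down on the bar holds it open; let go, it drops shut.
- leaf_tip (a point): Middle of the free end of the gate leaf, a 4 mm plate across the track at chute x = 0. Shut: reaches from the hinge to chute y = +14 mm, 22 to 40 mm above the bench. Fully raised: stands upright between y = +36 and +63 mm, its top 77 mm above the bench.
- press_edge (a point): Middle of the rubber-edged free edge of the steel press bar, a 40 mm wide strip along the track from chute x = -172 to +42 mm. Shut, it slopes up and outward at 50 degrees, edge at chute y = +82 mm, 65 mm above the bench. Press anywhere, slide along it: at joint 1.25 its top face is about 26 mm above the bench at y = +80 mm, its edge (y = +93 mm) 19 mm. Moves with the gate.
- bottle: Bystander: white plastic bottle, 42 mm across, 100 mm tall, loose. Origin: centre of its underside. Leave alone.
- spool: Bystander: solder spool standing on its flange, 54 mm across, 40 mm tall, loose. Origin: centre of its underside. Leave alone.
- bin: Bystander: small green open bin, 85 x 65 x 45 mm, loose. Origin: centre of its underside. Leave alone.
- driver: Bystander: screwdriver, 150 mm long, lying on the bench, loose. Leave alone.
Things that resemble listed ones, but are neither listed nor needed, are in the scene too. There is more than one size of the rack; the job needs the middle-sized.

How it is judged:
By the outcome, as a careful person would: the job done as asked, in the order asked, and still so for the second after the job is handed in, with the robot touching nothing.
It also fails if it takes over 37 s, if anything falls off the work surface, if the arm or the gripper's body presses on something with over 40 N, if the wrist force passes 120 N, or if a joint passes its speed limit or range.

### The arm

A 7-joint arm with a two-finger parallel gripper is mounted at the origin on the work surface. World frame = base frame: x ahead of the robot, y to its left, z up, the work surface at z = 0. Lengths are in m, angles in rad, forces in N, time in s.
With the tool pointing down it reaches from about 0.375 to 0.925 m from the base axis. Payload 3.1 kg.
Tool frame: the origin (TCP) lies at the very end of the fingers, on their centre line; the grasp point (between the pads) lies 19 mm behind it (arm.grasp_offset is the distance from the TCP to the grasp point, in m); z points along the fingers, x is the direction in which the jaws open and shut, and the axes are right-handed (so a half turn about z gives the same grasp; the last joint's range is limited). The gripper opens to 85 mm and grips with 20 to 120 N. Pads are 22 mm wide; open, the fingers measure 114 mm over their backs; the gripper's body (76 mm by 85 mm) begins 54 mm behind the grasp point. The pads swing forward as they close: fully open they stand 13 mm farther back than shut.
Start: joints at [-1.389, 0.383, 0.044, 1.598, -0.018, 1.161, -0.05], TCP at [0.179, 0.625, 0.231] pointing down, gripper open.
Joint ranges: [-2.61, 2.61], [-0.41, 2.15], [-1.48, 1.57], [0, 2.5], [-1.57, 4.71], [0.05, 1.97], [-2.85, 2.85]. Speed limits (rad/s): [2.79, 2.79, 3.14, 3.14, 3.14, 3.14, 3.14].

### API

Orientations are given as a 3x3 rotation matrix whose columns are the frame's x, y, z axes.
In Python, from workcell import arm gives the robot as it stands.
- The arm moves only by the tool arm_command, never from a script. Its arguments are lists of equal length, an entry for each row: "delta_pos": the shift along the tool's x, y, z in cm, a list of three; "dr": the turn, a rotation vector about the tool's x, y, z in degrees, a list of three. In form: {"delta_pos": [[x, y, z], ...], "dr": [[rx, ry, rz], ...]}. A call has 1 to 12 rows; each row is the pose to reach, as a shift and turn from the pose commanded when the call began, along the tool's axes at that moment; what a row does not reach only later rows make up. A row lasts 1/8 s, in which the tool goes at most 62.5 mm and 10.7 degrees, less where a joint would pass 70% of its speed; a pose out of reach is approached as far as the arm can. A call with a gripper value outside its range is refused whole. "gripper" is the closure, from -1 (fully open) to 1 (shut), set as the call begins (left out, the last holds). The fingers move at their own pace and stop on an object; "force" is the grip in N (left out, the last holds). Time passes only in rows, so rows that repeat a pose let the fingers close. It gives the time, the measured TCP pose, the force and the opening at its end, in the units of the state.
- arm.get_obs(): the state, without advancing time (a new reading comes with each control period).
- arm.get_image(name): name is "scene" or "side" or "wrist"; returns a dict with "pixels" (420x560x3 uint8, red, green, blue), "fovy" (degrees; the focal length in pixels is half the picture's height over the tangent of half this angle, whatever the lens; pixels are square), "cx", "cy" (the principal point, pixels), "position" and "rotation" of the camera in the world. Camera axes: x right, y down, z forward; pixel columns grow to the right and rows downward; lengths in m; the calibration is good to about 2 mm. A picture is of the moment at which its call begins. There is no depth.
- arm.hand_in(): hands the job in, once; it reports no verdict.
The state is a dict: "time_s": time; "joints": joint angles; "qd": joint speeds; "tau": joint torques, N m; "eef_pos": TCP position; "eef_rot": TCP orientation; "force": force on the tool from outside, world axes, zero at the start; "wrist_torque": the same for the moment, N m; "opening": finger opening in m.
Only numpy, scipy, OpenCV 4.12 (cv2) and the standard library are available. Lean on these libraries where they do the work, as an engineer would, in place of code of your own. Each camera call takes 0.05 s, during which the arm holds its last target. There are 200 camera calls.

## Working session

There is one attempt and no reset: what is moved stays moved. The work goes in short steps, Python scripts to look and compute and a tool call to move; the robot and the scene stay as the last step left them, time stands still between calls to the robot, and variables do not carry over. Pictures are saved under pics/ and viewed, about 8 in all and at most 12, crops included, and the job is handed in when it is done.

Besides the shell and the picture viewer there is one more tool, called after "Request:" as name(argument=value, ...), one argument or row to a line, values as JSON. arm_command: Moves the arm, as the interface text tells. Its arguments: {"type":"object","properties":{"delta_pos":{"type":"array"},"dr":{"type":"array"},"gripper":{"type":"number"},"force":{"type":"number"}},"required":["delta_pos","dr"]}

```bash
mkdir -p pics
cat > h.py <<'E'
import numpy as np,cv2,pickle
from workcell import arm
def snap(n,tag):
    im=arm.get_image(n); cv2.imwrite(f'pics/{tag}.png',im['pixels'][:,:,::-1]); pickle.dump(im,open(f'pics/{tag}.pkl','wb')); return im
def ld(tag): return pickle.load(open(f'pics/{tag}.pkl','rb'))
def ray(im,u,v):
    f=im['pixels'].shape[0]/2/np.tan(np.radians(im['fovy'])/2)
    d=np.array([(u-im['cx'])/f,(v-im['cy'])/f,1]); return np.array(im['position']),np.array(im['rotation'])@d
def atz(im,u,v,z):
    p,d=ray(im,u,v); return p+d*(z-p[2])/d[2]
def proj(im,P):
    f=im['pixels'].shape[0]/2/np.tan(np.radians(im['fovy'])/2)
    c=(np.atleast_2d(P)-im['position'])@np.array(im['rotation']); return c[:,:2]/c[:,2:]*f+[im['cx'],im['cy']]
E
python3 - <<'E'
from h import *
a=snap('scene','s0');b=snap('side','d0')
for i in(a,b): print(i['position'],i['fovy'],i['cx'],i['cy'])
c=np.vstack([a['pixels'],b['pixels']]);
o=arm.get_obs();print(o['time_s'],o['eef_pos'],o['eef_rot'],o['opening'])
E
```

```text
[ 1.25111617 -0.19779289  0.77798618] 45.24857664279567 288.5640909283343 208.12818540049008
[ 0.34887802 -0.60241611  0.71502223] 53.68333062385539 273.2012149306424 205.0417209968102
0.1 [0.17925033 0.62392231 0.23001118] [[ 2.76039593e-01  9.61146102e-01 -5.60834736e-04]
 [ 9.61143309e-01 -2.76040144e-01 -2.31910776e-03]
 [-2.38381428e-03  1.01123007e-04 -9.99997154e-01]] 0.08525909905326863
```

View pics/s0.png

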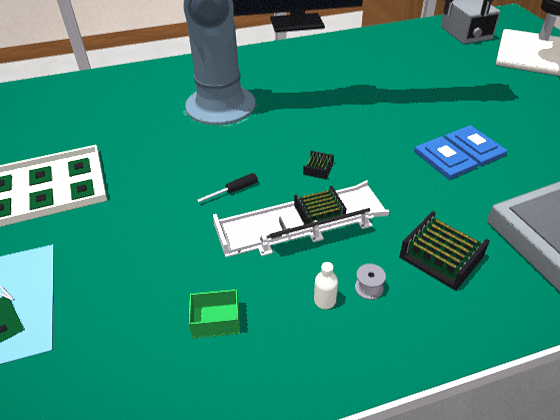

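View pics/d0.png

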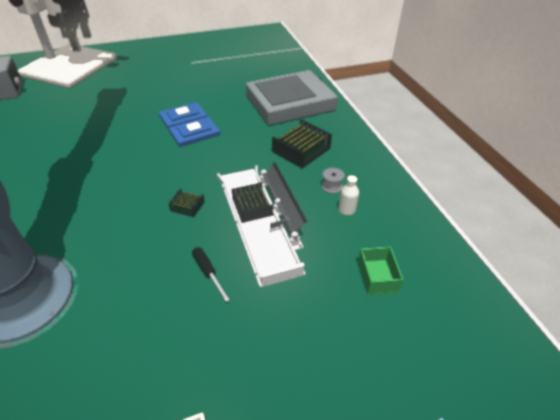

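The scene view shows three racks: small at (319,163), middle in the track at (320,205), and large at (445,248). The one standing in the channel is the middle-sized one with its nose towards the gate, so it fits. The end stop is at about (220,232) and the press bar is on the camera side of the track. An enlarged crop should confirm this.

Run:
```python
from h import *
a=cv2.imread('pics/s0.png')[150:270,200:400]; cv2.imwrite('pics/s0c.png',cv2.resize(a,None,fx=4,fy=4,interpolation=cv2.INTER_CUBIC))
b=cv2.imread('pics/d0.png')[155:295,205:325]; cv2.imwrite('pics/d0c.png',cv2.resize(b,None,fx=4,fy=4,interpolation=cv2.INTER_CUBIC))
```

```text
(no output)
```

View pics/s0c.png

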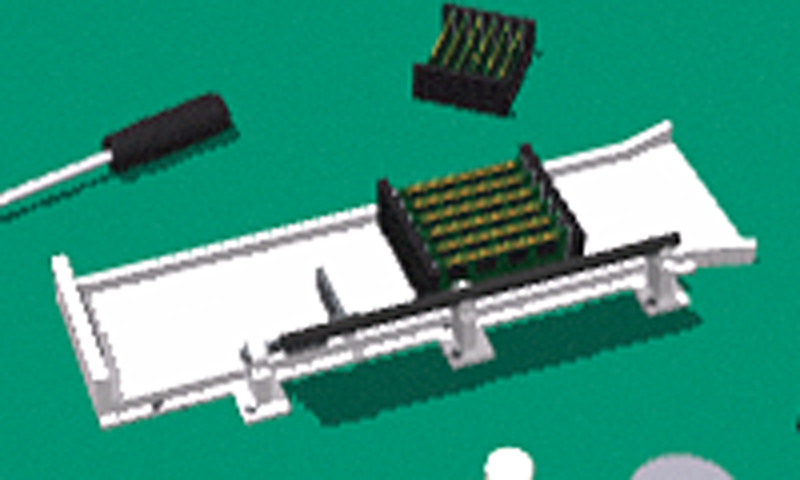

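View pics/d0c.png

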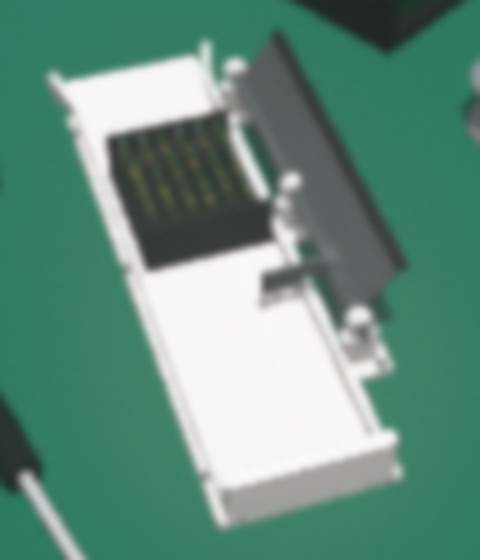

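Crops: the middle rack is in the track, with its top corners at crop (383,182), (525,148) and (580,225). The leaf tip is at (320,268) and the bar edge ends are at (677,237) and (278,340). Next I fit the chute pose from both views.

```bash
cat > fit.py <<'E'
from h import *
from scipy.optimize import least_squares
a,b=ld('s0'),ld('d0')
S=lambda u,v:(u/4+200-.4,v/4+150-.4)
D=lambda u,v:(u/4+205-.4,v/4+155-.4)
obs=[(a,S(677,237),(-172,82,65)),(a,S(278,338),(42,82,65)),(a,S(320,268),(0,14,40)),(a,S(75,258),(122,-46,34)),(a,S(113,375),(122,46,34)),
(b,D(278,32),(-172,82,65)),(b,D(405,265),(42,82,65)),(b,D(262,276),(0,14,40)),(b,D(225,490),(126,-46,34)),(b,D(397,435),(126,46,34))]
def T(p,P):
    c,s=np.cos(p[2]),np.sin(p[2]); P=np.atleast_2d(P)/1000.
    return np.c_[p[0]+c*P[:,0]-s*P[:,1],p[1]+s*P[:,0]+c*P[:,1],P[:,2]]
def res(p): return np.concatenate([proj(i,T(p,P))[0]-uv for i,uv,P in obs])
r=least_squares(res,[.6,0,-1.5],loss='soft_l1')
p=r.x
if __name__=='__main__':
    print(p,np.degrees(p[2]));print(res(p).reshape(-1,2).round(1))
    R=lambda i,uv,z:(np.linalg.inv([[np.cos(p[2]),-np.sin(p[2])],[np.sin(p[2]),np.cos(p[2])]])@(atz(i,*uv,z)[:2]-p[:2])*1000).round(1)
    for uv in [(383,182),(525,148),(580,222)]: print(R(a,S(*uv),.04))
    for uv in [(150,240),(272,203),(110,135),(226,112)]: print('side',R(b,D(*uv),.04))
E
python3 fit.py
```

```text
[ 0.51469199  0.01185463 -1.5444079 ] -88.48805479327211
[[ 1.1 -0. ]
 [ 1.5  1. ]
 [ 0.3 -0.5]
 [-1.9 -0.6]
 [-0.4  0.2]
 [-0.1  1. ]
 [-0.2  0.9]
 [-0.2  0.1]
 [ 0.3 -1.3]
 [-0.1  0.8]]
[-52.9 -36.2]
[-136.6  -35.3]
[-140.5   30.1]
side [-47.6 -37.2]
side [-54.1  38.6]
side [-142.7  -36.2]
side [-140.4   37.4]
```

```bash
cat >> h.py <<'E'
def plan(cx,cy,z,rel=True):
    """tool-frame shift (cm) and turn (deg) from the present pose to tool-x along chute y, tool down, at chute (cx,cy) mm, height z mm"""
    from scipy.spatial.transform import Rotation as Ro
    from fit import T,p
    o=arm.get_obs();R=np.array(o['eef_rot'])
    y=np.array([-np.sin(p[2]),np.cos(p[2]),0]);zt=np.array([0,0,-1.])
    G=np.c_[y,np.cross(zt,y),zt]; t=T(p,[[cx,cy,z]])[0]
    print('t',o['time_s'],'goal',t.round(4),'shift cm',(R.T@(t-o['eef_pos'])*100).round(2),'dr deg',np.degrees(Ro.from_matrix(R.T@G).as_rotvec()).round(2),'F',np.round(o['force'],1))
E
python3 - <<'E'
from h import *; from fit import *
plan(-157,34.5,170)
R=np.array([[np.cos(p[2]),-np.sin(p[2])],[np.sin(p[2]),np.cos(p[2])]])
f=lambda i,u,v,z=0:(R.T@(atz(i,u,v,z)[:2]-p[:2])*1000).round()
print('bottle',f(a,325,300),f(b,348,208),'spool',f(a,370,290),f(b,333,185),'bottletop',f(a,327,265,.1),f(b,352,179,.1))
E
```

```text
t 0.1 goal [0.545  0.1697 0.17  ] shift cm [-33.54  47.69   6.09] dr deg [ 0.09  0.11 72.46] F [ 0.4  0.6 -0.3]
bottle [-19. 217.] [-25. 225.] spool [-108.  225.] [-115.  226.] bottletop [-19. 216.] [-19. 218.]
```

Request:
arm_command(
  delta_pos=[
    [-3, 4, 0.5],
    [-6, 8, 1],
    [-9, 12, 1.5],
    [-12, 16, 2],
    [-15, 20.5, 2.5],
    [-18, 25, 3],
    [-21, 29.5, 3.5],
    [-24, 34, 4],
    [-27, 38.5, 4.5],
    [-30, 43, 5],
    [-32, 45.7, 5.5],
    [-33.5, 47.7, 6.1],
  ],
  dr=[
    [0, 0, 6],
    [0, 0, 12],
    [0, 0, 18],
    [0, 0, 24],
    [0, 0, 30],
    [0, 0, 36],
    [0, 0, 43],
    [0, 0, 50],
    [0, 0, 56],
    [0, 0, 62],
    [0, 0, 68],
    [0, 0, 72.5],
  ],
  gripper=-1,
)

```text
time_s: 1.6
eef_pos: [0.5461, 0.1691, 0.1698]
eef_rot: [[1.0, 0.021, -0.0], [0.021, -1.0, -0.0], [-0.0, 0.0, -1.0]]
force: [-0.2, -0.4, 0.2]
opening: 0.0851
```

Request:
arm_command(
  delta_pos=[
    [0, 0, 0],
    [0, 0, 0],
    [0, 0, 0],
  ],
  dr=[
    [0, 0, 0],
    [0, 0, 0],
    [0, 0, 0],
  ],
)

```text
time_s: 1.98
eef_pos: [0.5445, 0.1734, 0.1703]
eef_rot: [[1.0, 0.03, -0.001], [0.03, -1.0, 0.001], [-0.001, -0.001, -1.0]]
force: [-0.3, -0.1, 0.7]
opening: 0.0855
```

Run:
```python
from h import *; from fit import T,p
w=snap('wrist','w1'); plan(-157,34.5,170)
im=np.ascontiguousarray(w['pixels'][:,:,::-1])
P=[(-95,-40,40),(-140,-40,40),(-140,40,40),(-50,40,40),(-50,-40,40),(-172,82,65),(42,82,65),(-172,56,34),(-205,-42,14),(-205,42,14)]
for q,u in zip(P,proj(w,T(p,P))): cv2.drawMarker(im,tuple(int(x) for x in u),(0,0,255),0,10,1)
cv2.imwrite('pics/w1m.png',im)
```

```text
t 2.025 goal [0.545  0.1697 0.17  ] shift cm [0.03 0.35 0.04] dr deg [-0.06  0.02  0.17] F [-0.1 -0.3 -0.2]
```

View pics/w1m.png

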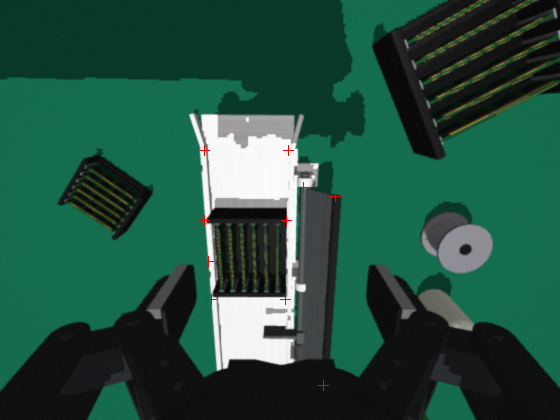

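The overlay matches the track, bar and rack front to within a few pixels. The rear wall is at v≈208–222 in the wrist view. I'll compute its x from that.

Run:
```python
from h import *; from fit import *
w=ld('w1'); R=np.array([[np.cos(p[2]),-np.sin(p[2])],[np.sin(p[2]),np.cos(p[2])]])
f=lambda i,u,v,z=0:(R.T@(atz(i,u,v,z)[:2]-p[:2])*1000).round(1)
print('cam',(R.T@(w['position'][:2]-p[:2])*1000).round(),w['position'][2],w['rotation'][:,2])
for u,v,z in [(250,208,.04),(250,221,.04),(250,208,.006),(250,291,.04),(250,297,.04),(264,332,.04),(342,196,.065),(210,208,.04),(288,208,.04),(206,222,.04)]: print(u,v,z,f(w,u,v,z))
```

```text
cam [-241.   35.] 0.31352174999298393 [ 0.00826497 -0.30831225 -0.95124931]
250 208 0.04 [-153.2    4.7]
250 221 0.04 [-139.8    4.4]
250 208 0.006 [-142.3    1. ]
250 291 0.04 [-60.4   2.1]
250 297 0.04 [-53.    1.9]
264 332 0.04 [-7.6 16.3]
342 196 0.065 [-172.5   87.6]
210 208 0.04 [-153.  -34.]
288 208 0.04 [-153.3   41.5]
206 222 0.04 [-138.5  -38.9]
```

Request:
arm_command(
  delta_pos=[
    [0, 0.35, 2.5],
    [0, 0.35, 5],
    [0, 0.35, 7.5],
    [0, 0.35, 9.2],
    [0, 0.35, 9.2],
    [0, 0.35, 9.2],
  ],
  dr=[
    [0, 0, 0],
    [0, 0, 0],
    [0, 0, 0],
    [0, 0, 0],
    [0, 0, 0],
    [0, 0, 0],
  ],
)

```text
time_s: 2.78
eef_pos: [0.5463, 0.168, 0.0791]
eef_rot: [[1.0, 0.026, 0.001], [0.026, -1.0, 0.001], [0.001, -0.001, -1.0]]
force: [0.1, -0.3, -1.2]
opening: 0.0851
```

Run:
```python
from h import *
plan(-157,34.5,78)
a=snap('scene','s2');b=snap('side','d2')
A=cv2.resize(a['pixels'][100:280,220:440,::-1],None,fx=2.5,fy=2.5,interpolation=2)
cv2.imwrite('pics/s2c.png',A)
```

```text
t 2.775 goal [0.545  0.1697 0.078 ] shift cm [-0.12 -0.17  0.11] dr deg [-0.04 -0.09 -0.02] F [ 0.1 -0.3 -1.2]
```

View pics/s2c.png

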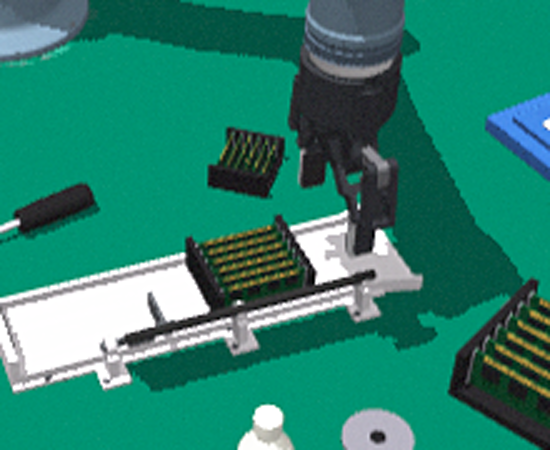

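Run:
```python
from h import *; from fit import T,p
a=ld('s2')
for z in (78,85,92):
  print(z,((proj(a,T(p,[(-170,91.5,z),(-148,91.5,z),(-170,77,z),(-148,77,z),(-148,-8,z),(-148,-22,z)]))-[220,100])*2.5).round().tolist())
```

```text
78 [[380.0, 269.0], [355.0, 275.0], [372.0, 257.0], [347.0, 264.0], [304.0, 200.0], [297.0, 190.0]]
85 [[381.0, 262.0], [356.0, 269.0], [372.0, 251.0], [348.0, 257.0], [305.0, 193.0], [298.0, 184.0]]
92 [[381.0, 256.0], [356.0, 262.0], [373.0, 244.0], [349.0, 251.0], [305.0, 187.0], [298.0, 177.0]]
```

Request:
arm_command(
  delta_pos=[
    [-0.1, -0.1, 1],
    [-0.1, -0.1, 2],
    [-0.1, -0.1, 3],
    [-0.1, -0.1, 3.5],
    [-0.1, -0.1, 3.5],
  ],
  dr=[
    [0, 0, 0],
    [0, 0, 0],
    [0, 0, 0],
    [0, 0, 0],
    [0, 0, 0],
  ],
)

```text
time_s: 3.5
eef_pos: [0.5455, 0.1685, 0.0435]
eef_rot: [[1.0, 0.025, 0.001], [0.025, -1.0, 0.0], [0.001, -0.0, -1.0]]
force: [-0.2, -0.2, 1.2]
opening: 0.0853
```

Run:
```python
from h import *
plan(-157,34.5,14)
```

```text
t 3.5 goal [0.545  0.1697 0.014 ] shift cm [-0.05 -0.12  2.95] dr deg [-0.01 -0.06 -0.07] F [-0.2 -0.2  1.2]
```

Request:
arm_command(
  delta_pos=[
    [0, -0.1, 0.6],
    [0, -0.1, 1.2],
    [0, -0.1, 1.8],
    [0, -0.1, 1.8],
  ],
  dr=[
    [0, 0, 0],
    [0, 0, 0],
    [0, 0, 0],
    [0, 0, 0],
  ],
)

```text
time_s: 4.0
eef_pos: [0.5448, 0.1696, 0.025]
eef_rot: [[1.0, 0.026, 0.001], [0.026, -1.0, -0.0], [0.001, 0.0, -1.0]]
force: [1.3, 1.0, 3.1]
opening: 0.0856
```

Run:
```python
from h import *
plan(-157,34.5,14)
b=snap('side','d3');a=snap('scene','s3')
B=cv2.resize(b['pixels'][120:300,170:370,::-1],None,fx=3,fy=3,interpolation=2)
cv2.imwrite('pics/d3c.png',B)
```

```text
t 4.0 goal [0.545  0.1697 0.014 ] shift cm [ 0.02 -0.01  1.1 ] dr deg [ 0.   -0.03 -0.04] F [1.3 1.  3.1]
```

View pics/d3c.png

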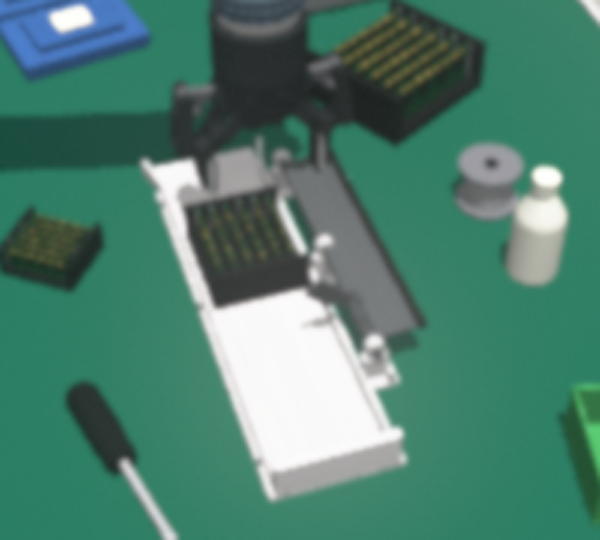

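The bar is going down and the leaf has lifted (about crop (345,295)). Finger B is behind the rack and force is only ~3 N. Pressing the rest of the way.

Request:
arm_command(
  delta_pos=[
    [0, 0, 0.4],
    [0, 0, 0.8],
    [0, 0, 1.1],
    [0, 0, 1.1],
    [0, 0, 1.1],
  ],
  dr=[
    [0, 0, 0],
    [0, 0, 0],
    [0, 0, 0],
    [0, 0, 0],
    [0, 0, 0],
  ],
)

```text
time_s: 4.72
eef_pos: [0.5443, 0.1696, 0.0143]
eef_rot: [[1.0, 0.026, -0.0], [0.026, -1.0, 0.0], [-0.0, -0.0, -1.0]]
force: [0.4, 1.4, 5.5]
opening: 0.0853
```

Run:
```python
from h import *; from fit import T,p
plan(-157,34.5,14)
b=snap('side','d4');a=snap('scene','s4')
def g(th): # edge & leaf tip positions at angle
    c,s=np.cos(th),np.sin(th)
    r=lambda y,z:(56+c*(y-56)+s*(z-34),34-s*(y-56)+c*(z-34))
    return r(82,65),r(14,40)
for nm,i,(r0,r1,c0,c1) in(('d',b,(120,300,170,370)),('s',a,(130,270,200,400))):
    B=cv2.resize(np.ascontiguousarray(i['pixels'][r0:r1,c0:c1,::-1]),None,fx=2,fy=2,interpolation=2)
    for th,col in((1.05,(0,0,255)),(1.25,(0,255,255)),(1.4,(255,0,0))):
        e,t=g(th)
        q=(proj(i,T(p,[(-172,*e),(42,*e),(0,*t)]))-[c0,r0])*2
        cv2.line(B,tuple(map(int,q[0])),tuple(map(int,q[1])),col,1);cv2.drawMarker(B,tuple(map(int,q[2])),col,0,6,1)
    globals()[nm+'B']=B
H=max(dB.shape[0],sB.shape[0]);pad=lambda x:np.vstack([x,np.zeros((H-x.shape[0],x.shape[1],3),np.uint8)])
cv2.imwrite('pics/m4.png',np.hstack([pad(dB),pad(sB)]))
```

```text
t 4.725 goal [0.545  0.1697 0.014 ] shift cm [ 0.08 -0.01  0.03] dr deg [-0.    0.03 -0.04] F [0.4 1.4 5.5]
```

View pics/m4.png

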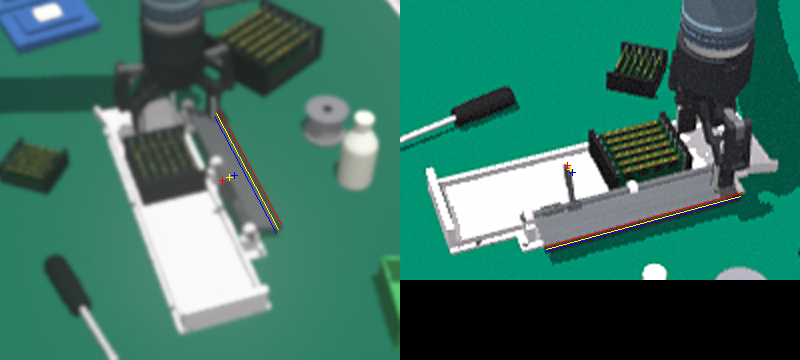

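Gate angle reads about 1.15–1.25 and press force is 5.5 N. I'll press 1.5 mm more for margin, then push.

Request:
arm_command(
  delta_pos=[
    [0, 0, 0.15],
    [0, 0.4, 0.15],
    [0, 0.9, 0.15],
    [0, 1.5, 0.15],
    [0, 2.2, 0.15],
    [0, 2.9, 0.15],
    [0, 3.6, 0.15],
    [0, 4.3, 0.15],
    [0, 5, 0.15],
    [0, 5.5, 0.15],
    [0, 5.5, 0.15],
  ],
  dr=[
    [0, 0, 0],
    [0, 0, 0],
    [0, 0, 0],
    [0, 0, 0],
    [0, 0, 0],
    [0, 0, 0],
    [0, 0, 0],
    [0, 0, 0],
    [0, 0, 0],
    [0, 0, 0],
    [0, 0, 0],
  ],
)

```text
time_s: 6.2
eef_pos: [0.5463, 0.1167, 0.0131]
eef_rot: [[1.0, 0.027, 0.001], [0.027, -1.0, 0.002], [0.001, -0.002, -1.0]]
force: [1.6, 3.7, 4.3]
opening: 0.0854
```

Run:
```python
from h import *; from fit import T,p
plan(21,34.5,12.5)
b=snap('side','d5');a=snap('scene','s5')
x=cv2.resize(b['pixels'][120:300,170:370,::-1],None,fx=2,fy=2,interpolation=2);y=cv2.resize(a['pixels'][110:290,200:400,::-1],None,fx=2,fy=2,interpolation=2)
cv2.imwrite('pics/m5.png',np.hstack([x,y]))
```

```text
t 6.2 goal [ 0.5497 -0.0082  0.0125] shift cm [ 0.   12.49  0.03] dr deg [-0.14 -0.06  0.04] F [1.6 3.7 4.3]
```

View pics/m5.png

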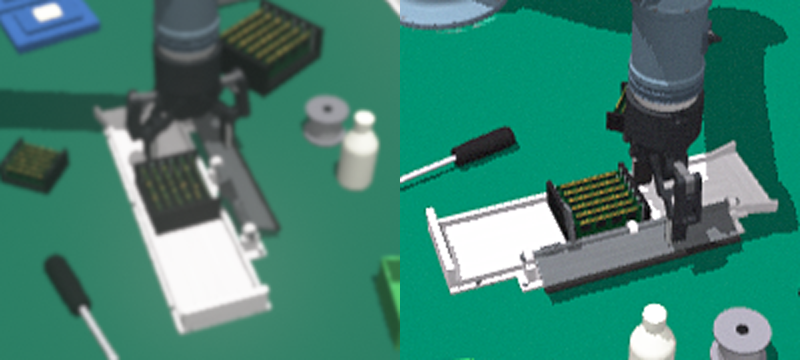

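The rack slides straight and its nose is at the raised leaf. The bar is held down. Continuing.

Request:
arm_command(
  delta_pos=[
    [0, 0.8, 0],
    [0, 1.8, 0],
    [0, 2.8, 0],
    [0, 3.9, 0],
    [0, 5, 0],
    [0, 6.1, 0],
    [0, 7.2, 0],
    [0, 8.3, 0],
    [0, 9.4, 0],
    [0, 10.4, 0],
    [0, 11.2, 0],
    [0, 11.7, 0],
  ],
  dr=[
    [0, 0, 0],
    [0, 0, 0],
    [0, 0, 0],
    [0, 0, 0],
    [0, 0, 0],
    [0, 0, 0],
    [0, 0, 0],
    [0, 0, 0],
    [0, 0, 0],
    [0, 0, 0],
    [0, 0, 0],
    [0, 0, 0],
  ],
)

```text
time_s: 7.8
eef_pos: [0.5488, 0.0009, 0.013]
eef_rot: [[1.0, 0.027, -0.001], [0.027, -1.0, 0.004], [-0.001, -0.004, -1.0]]
force: [0.8, 7.3, 6.3]
opening: 0.0857
```

Request:
arm_command(
  delta_pos=[
    [0, 0.2, 0],
    [0, 0.4, 0],
    [0, 0.6, 0],
    [0, 0.6, 0],
  ],
  dr=[
    [0, 0, 0],
    [0, 0, 0],
    [0, 0, 0],
    [0, 0, 0],
  ],
)

```text
time_s: 8.3
eef_pos: [0.5489, -0.0047, 0.013]
eef_rot: [[1.0, 0.028, -0.001], [0.028, -1.0, 0.004], [-0.001, -0.004, -1.0]]
force: [0.8, 7.3, 7.4]
opening: 0.0855
```

Run:
```python
from h import *
plan(21,34.5,12.5)
```

```text
t 8.3 goal [ 0.5497 -0.0082  0.0125] shift cm [0.07 0.35 0.05] dr deg [-0.24  0.06  0.08] F [0.8 7.3 7.4]
```

Request:
arm_command(
  delta_pos=[
    [0, 0.15, 0],
    [0, 0.3, 0],
    [0, 0.4, 0],
    [0, 0.4, 0],
  ],
  dr=[
    [0, 0, 0],
    [0, 0, 0],
    [0, 0, 0],
    [0, 0, 0],
  ],
)

```text
time_s: 8.8
eef_pos: [0.549, -0.0075, 0.013]
eef_rot: [[1.0, 0.028, -0.001], [0.028, -1.0, 0.006], [-0.001, -0.006, -1.0]]
force: [1.2, 8.6, 7.2]
opening: 0.0854
```

Request:
arm_command(
  delta_pos=[
    [0, 0.1, 0],
    [0, 0.2, 0],
    [0, 0.2, 0],
  ],
  dr=[
    [0, 0, 0],
    [0, 0, 0],
    [0, 0, 0],
  ],
)

```text
time_s: 9.18
eef_pos: [0.5491, -0.0075, 0.013]
eef_rot: [[1.0, 0.028, -0.002], [0.028, -1.0, 0.008], [-0.002, -0.008, -1.0]]
force: [0.1, 11.6, 8.0]
opening: 0.0853
```

Run:
```python
from h import *
plan(21,34.5,12.5)
b=snap('side','d6');a=snap('scene','s6')
x=cv2.resize(b['pixels'][160:300,220:320,::-1],None,fx=4,fy=4,interpolation=2);y=cv2.resize(a['pixels'][150:290,200:300,::-1],None,fx=4,fy=4,interpolation=2)
cv2.imwrite('pics/m6.png',np.hstack([x,y]))
```

```text
t 9.175 goal [ 0.5497 -0.0082  0.0125] shift cm [0.06 0.07 0.05] dr deg [-0.46  0.1   0.1 ] F [ 0.1 11.6  8. ]
```

View pics/m6.png

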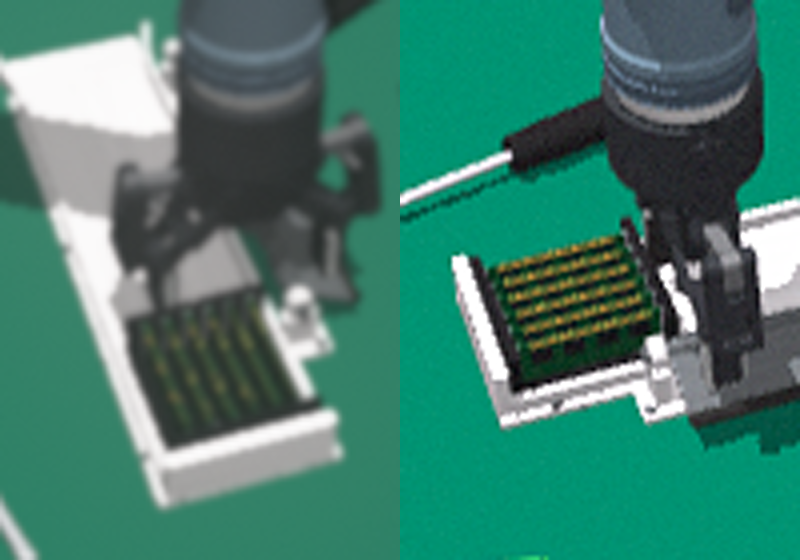

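The front wall sits against the end stop: position stalled at the expected place while push force rose from 7.3 to 11.6 N. One more nudge to confirm, then back off and lift.

Request:
arm_command(
  delta_pos=[
    [0, 0.15, 0],
    [0, 0.3, 0],
    [0, 0.3, 0],
  ],
  dr=[
    [0, 0, 0],
    [0, 0, 0],
    [0, 0, 0],
  ],
)

```text
time_s: 9.65
eef_pos: [0.5494, -0.0077, 0.0131]
eef_rot: [[1.0, 0.028, -0.002], [0.028, -1.0, 0.011], [-0.002, -0.011, -1.0]]
force: [0.9, 14.9, 8.4]
opening: 0.0854
```

Request:
arm_command(
  delta_pos=[
    [0, -0.4, 0],
    [0, -0.8, 0],
    [0, -1.2, 0],
    [0, -1.2, 0],
  ],
  dr=[
    [0, 0, 0],
    [0, 0, 0],
    [0, 0, 0],
    [0, 0, 0],
  ],
)

```text
time_s: 10.15
eef_pos: [0.5491, -0.0072, 0.0129]
eef_rot: [[1.0, 0.024, 0.001], [0.024, -1.0, -0.002], [0.001, 0.002, -1.0]]
force: [2.5, -1.4, 4.5]
opening: 0.0851
```

Request:
arm_command(
  delta_pos=[
    [0, 0, -0.5],
    [0, 0, -1.2],
    [0, 0, -2],
    [0, 0, -2.8],
    [0, 0, -3.6],
    [0, 0, -4.5],
    [0, 0, -6],
    [0, 0, -8.5],
    [0, 0, -11.5],
    [0, 0, -14.5],
    [0, 0, -16],
    [0, 0, -16],
  ],
  dr=[
    [0, 0, 0],
    [0, 0, 0],
    [0, 0, 0],
    [0, 0, 0],
    [0, 0, 0],
    [0, 0, 0],
    [0, 0, 0],
    [0, 0, 0],
    [0, 0, 0],
    [0, 0, 0],
    [0, 0, 0],
    [0, 0, 0],
  ],
)

```text
time_s: 11.65
eef_pos: [0.5505, -0.0053, 0.1745]
eef_rot: [[1.0, 0.026, 0.004], [0.026, -1.0, 0.001], [0.004, -0.001, -1.0]]
force: [0.0, 0.8, -0.4]
opening: 0.0853
```

Request:
arm_command(
  delta_pos=[
    [0, -3, -1],
    [0, -8, -2],
    [0, -13, -3],
    [0, -18, -3],
    [0, -22, -3],
    [0, -22, -3],
    [0, -22, -3],
  ],
  dr=[
    [0, 0, 0],
    [0, 0, 0],
    [0, 0, 0],
    [0, 0, 0],
    [0, 0, 0],
    [0, 0, 0],
    [0, 0, 0],
  ],
)

```text
time_s: 12.52
eef_pos: [0.5428, 0.2132, 0.2014]
eef_rot: [[1.0, 0.025, -0.002], [0.025, -1.0, -0.002], [-0.002, 0.002, -1.0]]
force: [0.0, -0.2, -0.6]
opening: 0.0854
```

Run:
```python
from h import *; from fit import T,p
plan(21,34.5,12.5)
b=snap('side','d7');a=snap('scene','s7')
out=[]
for i,(r0,c0) in((b,(160,215)),(a,(150,200))):
    B=cv2.resize(np.ascontiguousarray(i['pixels'][r0:r0+140,c0:c0+100,::-1]),None,fx=4,fy=4,interpolation=2)
    for q in (proj(i,T(p,[(32,-40,40),(32,40,40),(122,-40,40),(122,40,40),(0,14,40),(42,82,65)]))-[c0,r0])*4: cv2.drawMarker(B,tuple(map(int,q)),(0,0,255),0,8,1)
    out.append(B)
cv2.imwrite('pics/m7.png',np.hstack(out))
```

```text
t 12.525 goal [ 0.5497 -0.0082  0.0125] shift cm [ 0.17 22.11 18.94] dr deg [ 0.13  0.11 -0.06] F [ 0.  -0.2 -0.6]
```

View pics/m7.png

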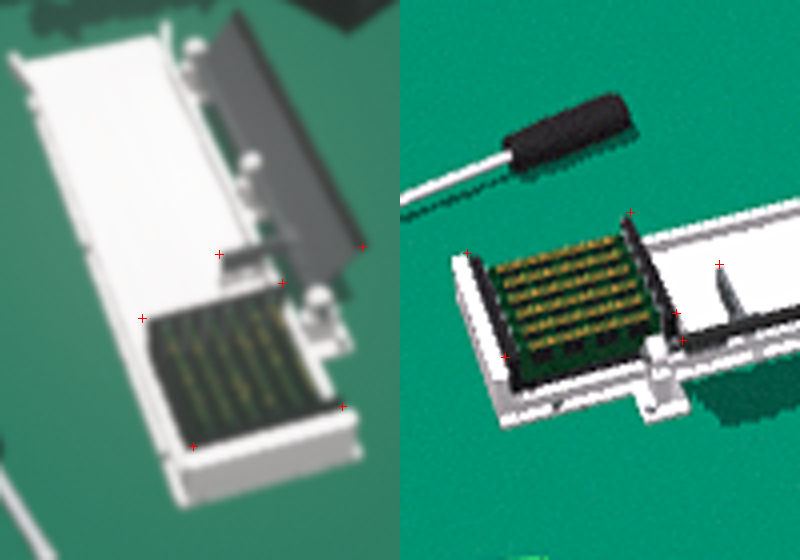

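The rack sits flush against the end stop with no visible gap. The gate is shut behind it (leaf at (720,270), bar edge up), and the hand is clear.

```bash
python3 -c "
from workcell import arm; print(arm.hand_in())"
```

```text
the job is handed in; nothing more can be done
None
```

The middle-sized rack is home against the end stop, the gate has dropped shut behind it, and I handed the job in at about 12.5 s of the 37 s allowed.

I pressed the bar down with one finger at about 4–8 N, which held the gate at roughly 1.2 rad. With the other finger I pushed the rack about 175 mm along the track under the raised leaf. I then backed off along the track before lifting, so the finger would not drag the rack up.

**Rack home:** position stalled within 1 mm of where the rack should stop, while the push force rose from 7 to 15 N. The final pictures show no gap at the stop.

**Gate shut:** the leaf and bar edge match their shut positions in both final views. The hand is clear with about zero force on it, and none of the other things were approached.

**Less certain:**
- The gate angle was only judged from pictures, where the readings ranged from about 1.15 to 1.25. I pressed 1.5 mm further for margin before pushing.
- After I backed off, the position reading had moved only about 0.5 mm, less than the few millimetres I expected. The push force had gone to zero, so the finger was at most lightly touching the rack when it lifted.
- The fit from the two fixed cameras and the wrist view disagreed by up to 5–8 mm on a few points. This did not affect the job.

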